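Point out the next engraving job and confirm it

ROBOT

A 6-joint arm with a two-finger parallel gripper is mounted at the origin on a cart in front of the work surface, level with it; the furniture and walls round the work are solid. World frame = base frame: x ahead of the robot, y to its left, z up, the work surface at z = 0. Lengths are in mm, angles in rad, forces in N, time in s.
With the tool pointing down it reaches from about 275 to 1000 mm from the base axis. Payload 8.4 kg.
Tool frame: the origin (TCP) lies at the centre of the arm's flange, where the gripper is bolted on; the fingertips stand 173 mm ahead of it and the grasp point (between the pads) lies 155 mm ahead of it; z points along the fingers, y is the direction in which the jaws open and shut (so a half turn about z gives the same grasp; the last joint's range is limited). The gripper opens to 85 mm and grips with 20 to 120 N. Pads are 22 mm wide; open, the fingers measure 114 mm over their backs; the gripper's body (76 mm by 85 mm) begins 54 mm behind the grasp point. The pads swing forward as they close: fully open they stand 13 mm farther back than shut.
Start: joints at [-1.276, 0.353, 1.633, -0, 1.155, -0.002], TCP at [182.787, -597.677, 404.681] pointing down, gripper open.
Joint ranges: [-2.63, 2.63], [-0.92, 2.1], [0.06, 2.66], [-1.3, 4.44], [0, 2.69], [-3.02, 3.02]. Speed limits (rad/s): [2.22, 2.22, 2.79, 3.14, 3.14, 3.14].

INTERFACE

Orientations are given as [roll, pitch, yaw] about the fixed x, y, z axes, in that order (R = Rz(yaw) Ry(pitch) Rx(roll)).
In Python, from rig import sense, grab_frame, camera_model, sign_off gives the robot as it stands. The module is installed in compiled form; this text tells all that it offers.
- The arm moves only by the tool step_arm, never from a script. Its argument "commands" is a list of rows, each a list of 3 entries, a list of its own where there are three numbers: the shift along the tool's x, y, z in mm, then the turn about the tool's z in rad, then the opening, from 0 (shut) to 1 (fully open). A call has 1 to 20 rows; each row shifts and turns the pose as measured when the row begins, along the tool's axes as they then stand; what a row does not reach is not made up. A row lasts 1/8 s, in which the tool goes at most 62.5 mm and 10.7 degrees, less where a joint would pass 70% of its speed; a pose out of reach is approached as far as the arm can. A call with a gripper value outside its range is refused whole. The fingers move at their own pace and stop on an object; "force" is the grip in N (left out, the last holds). Time passes only in rows, so rows that do not move let the fingers close. It gives the time, the measured TCP pose, the force and the opening at its end, in the units of the state.
- sense(): the state, without advancing time (a new reading comes with each control period).
- grab_frame(name): name is "scene" or "top"; returns the picture (384x512x3 uint8, blue, green, red); there is no depth.
- camera_model(name): a dict with "fx", "fy", "cx", "cy" (pixels), "R" (3x3) and "t" (3): a world point X has camera coordinates R X + t. Camera axes: x right, y down, z forward; pixel columns grow to the right and rows downward; lengths in mm; the calibration is good to about 2 mm. A picture is of the moment at which its call begins. camera_model takes no time and is no camera call.
- sign_off(): hands the job in, once; it reports no verdict.
The state is a dict: "clock": time; "qpos": joint angles; "qvel": joint speeds; "joint_efforts": joint torques, N m; "eef_pos": TCP position; "tcp_rot": TCP orientation; "contact_force": force on the tool from outside, world axes, zero at the start; "wrist_torque": the same for the moment, N m; "opening": opening from 0.0 (shut) to 1.0 (fully open).
Only numpy, scipy, OpenCV 4.12 (cv2) and the standard library are available. Lean on these libraries where they do the work, as an engineer would, in place of code of your own. Each camera call takes 0.05 s, during which the arm holds its last target. There are 200 camera calls.

TASK

Show the overhead bench camera which job is next: point straight down with the fingertips at the tan one of the three practice pieces that lie in a loose row nearest the robot, about 3 cm above its middle, and stay there for two seconds, then point in the same way for two seconds at the middle of the parts pot with the dark blue lid. Then press the red button on the grey box all the way down to confirm, and draw back clear of it. Touch none of the pieces, the pots or the loupe, and do not come down or pass low over any of the ones not meant.

Things in the scene. Friction and masses are not known exactly. Their poses are not given: they have to be found in the camera images.
- tan: TARGET 1: flat tan (wood-coloured) long piece with rounded ends and a small dark engraved mark, 30 x 60 x 10 mm (x, y, z), lying flat on the bench in the loose row of three nearest the robot (like pieces far back on the bench are only scenery). Origin at the centre of its underside, z up. Loose and very light. Its middle is over the origin; its top is 10 mm above it
- silver: flat silver-grey long piece with rounded ends, 34 x 52 x 9 mm, lying flat on the bench; not to be pointed at or touched. Origin at the centre of its underside, z up. Loose
- dark: flat dark grey square piece, 46 x 46 x 9 mm, lying flat on the bench; not to be pointed at or touched. Origin at the centre of its underside, z up. Loose
- blue_pot: TARGET 2: round screw-top parts pot with a dark blue lid, 43 mm across, 31 mm high. Origin at the centre of its underside, z up. Loose; the lid's top is 31 mm above the origin
- white_pot: round screw-top parts pot with a white lid, 36 mm across, 31 mm high; not to be pointed at or touched. Origin at the centre of its underside, z up. Loose
- loupe: round black loupe, 38 mm across, 30 mm high, standing on the bench; not to be touched or pointed at. Origin at the centre of its underside, z up. Loose
- confirm_top (a point): centre of the top face of the red push button, a round cap 36 mm across on a low black collar, on a grey box 80 x 80 mm and 40 mm high that is fixed to the bench. At rest the top face is 62 mm above the bench; it is pressed straight down
- confirm (a joint): travel of the red button: 0 at rest, 0.006 m fully down; it springs back by itself and takes about 5 N to press fully down

How it is judged:
By the outcome, as a careful person would: the job done as asked, in the order asked, and still so for the second after the job is handed in, with the robot touching nothing.
It also fails if it takes over 48 s, if anything falls off the work surface, if the arm or the gripper's body presses on something with over 40 N, if the wrist force passes 120 N, or if a joint passes its speed limit or range.

## Working session

There is one attempt and no reset: what is moved stays moved. The work goes in short steps, Python scripts to look and compute and a tool call to move; the robot and the scene stay as the last step left them, time stands still between calls to the robot, and variables do not carry over. Pictures are saved under pics/ and viewed, about 8 in all and at most 12, crops included, and the job is handed in when it is done.

Besides the shell and the picture viewer there is one more tool, called after ">>>" as name(argument=value, ...) on one line, values as JSON. step_arm: Moves the arm, as the interface text tells. Its arguments: {"type":"object","properties":{"commands":{"type":"array","items":{"type":"array"}},"force":{"type":"number"}},"required":["commands"]}

```bash
mkdir -p pics
python3 - <<'E'
from rig import *
import cv2
s=sense();print(s)
for n in("scene","top"):
    cv2.imwrite(f"pics/{n}0.png",grab_frame(n)); m=camera_model(n);print(n,m)
E
```

```text
{'clock': 0.0, 'qpos': array([-1.27643277e+00,  3.53670848e-01,  1.63413312e+00, -2.40144398e-06,
        1.15519154e+00, -2.40199160e-03]), 'qvel': array([ 0.00062902,  0.00067961,  0.00123187, -0.00026375,  0.00037914,
       -0.00134196]), 'joint_efforts': array([ 1.57997434e-03, -6.05245471e+01, -3.42071378e+01, -2.84309016e-05,
        9.27095592e-03, -1.39525972e-05]), 'eef_pos': array([ 182.69939615, -597.45911771,  403.94776567]), 'tcp_rot': array([-3.14018981e+00, -1.17397600e-06,  2.96766519e-01]), 'contact_force': array([ 0.73116164,  0.469959  , -0.34398605]), 'wrist_torque': array([-0.0122785 ,  0.01405889, -0.01198532]), 'opening': 0.9988859695570491}
scene {'fx': 362.3492726015958, 'fy': 362.3492726015958, 'cx': 249.20072069137166, 'cy': 191.0137103005742, 'R': array([[-0.88704531, -0.46138584,  0.01654439],
       [-0.26901594,  0.48741407, -0.83069727],
       [ 0.37520799, -0.74131682, -0.55647851]]), 't': array([454.80399895, 229.74375625, 660.84402548])}
top {'fx': 383.9985027549747, 'fy': 383.9985027549747, 'cx': 259.9594598857997, 'cy': 190.09197387942376, 'R': array([[ 0.01401516, -0.99932001, -0.03410401],
       [-0.99505718, -0.01058573, -0.09873777],
       [ 0.09830962,  0.03531927, -0.99452892]]), 't': array([-34.67399331, 552.95487617, 928.28229515])}
```

View pics/top0.png

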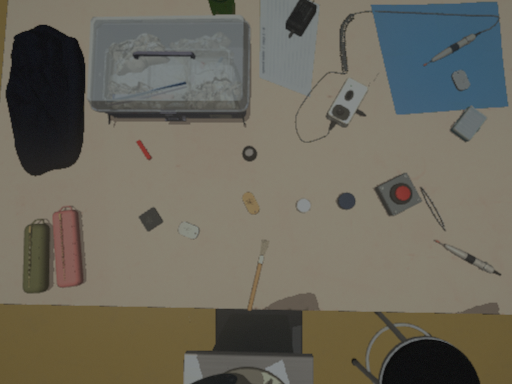

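View pics/scene0.png

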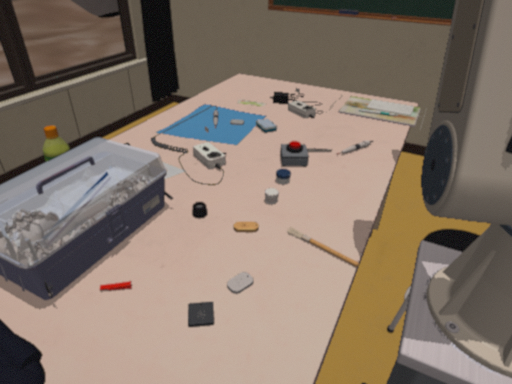

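The top view shows tan at (251,203), silver (188,230), dark (150,219), loupe (250,153), white pot (303,205), blue pot (346,201) and the red button (403,193). In the scene view, tan is at (246,226), blue pot (283,175) and red button (295,146).

```bash
cat > h.py <<'E'
import cv2,numpy as np
from rig import *
def blob(img,uv,test,r=22):
    """centroid of the masked blob nearest pixel uv"""
    hsv=cv2.cvtColor(img,cv2.COLOR_BGR2HSV).astype(int); m=test(hsv).astype(np.uint8)
    w=np.zeros_like(m); cv2.circle(w,uv,r,1,-1); n,l,st,c=cv2.connectedComponentsWithStats(m*w)
    i=1+np.argmax(st[1:,4]); return c[i],st[i]
def ray(n,p):
    k=camera_model(n);R,t=k["R"],k["t"]
    d=R.T@np.array([(p[0]-k["cx"])/k["fx"],(p[1]-k["cy"])/k["fy"],1]); return -R.T@t,d/np.linalg.norm(d)
def plane(n,p,z):
    o,d=ray(n,p); return o+d*(z-o[2])/d[2]
def tri(p,q):
    a,d=ray("top",p);b,e=ray("scene",q)
    s=np.linalg.lstsq(np.c_[d,-e],b-a,rcond=None)[0]; P,Q=a+s[0]*d,b+s[1]*e
    return (P+Q)/2,np.linalg.norm(P-Q)
E
python3 - <<'E'
from h import *
T=cv2.imread("pics/top0.png");S=cv2.imread("pics/scene0.png")
red=lambda h:((h[...,0]<8)|(h[...,0]>172))&(h[...,1]>150)
tan=lambda h:(h[...,0]>10)&(h[...,0]<28)&(h[...,1]>95)
blu=lambda h:(h[...,2]<110)
for nm,f,a,b,z in(("tan",tan,(251,203),(246,226),10),("blue",blu,(346,201),(283,175),31),("red",red,(403,193),(295,146),62)):
    p,sp=blob(T,a,f);q,sq=blob(S,b,f,14)
    print(nm,p.round(1),sp,q.round(1),sq,"plane",plane("top",p,z).round(1),plane("scene",q,z).round(1),"tri",tri(p,q))
for nm,a,z in(("white",(303,205),31),("loupe",(250,153),30),("silver",(188,230),9),("dark",(150,219),9)):print(nm,plane("top",a,z).round())
c=np.hstack([cv2.resize(T[160:240,220:430],None,fx=3.5,fy=3.5,interpolation=2)]);d=cv2.resize(S[125:245,190:330],None,fx=2.2,fy=2.2,interpolation=2)
o=np.zeros((c.shape[0]+d.shape[0],c.shape[1],3),np.uint8);o[:c.shape[0]]=c;o[c.shape[0]:,:d.shape[1]]=d;cv2.imwrite("pics/c1.png",o)
E
```

```text
tan [250.5 202.7] [243 193  16  21 196] [245.6 226.2] [234 222  24  10 213] plane [522.8  -3.8  10. ] [521.1   2.5  10. ] tri (array([523.58502996,  -3.28579907,   4.7877549 ]), np.float64(0.969822727739612))
blue [345.6 200.8] [336 192  20  18 277] [282.7 175.7] [276 169  14  15 174] plane [ 528.8 -238.3   31. ] [ 522.  -217.1   31. ] tri (array([ 530.48779784, -241.01923548,   15.65103699]), np.float64(1.1343404624223696))
red [402.6 192.8] [396 187  14  13 140] [294.6 144.9] [289 142  12   7  67] plane [ 547.1 -366.6   62. ] [ 542.4 -350.7   62. ] tri (array([ 548.49524706, -369.67862777,   52.20959203]), np.float64(0.9313132340117748))
white [ 517. -134.   31.]
loupe [646.  -2.  30.]
silver [452. 153.   9.]
dark [478. 251.   9.]
```

View pics/c1.png

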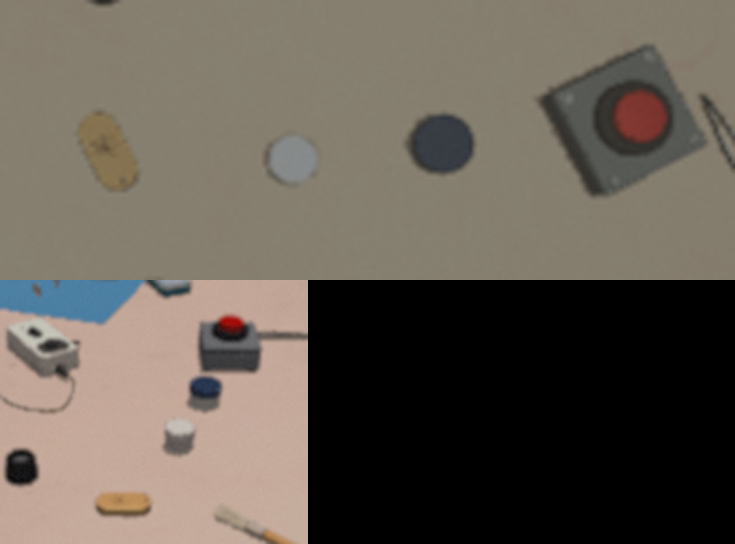

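Positions agree between the two views: tan at about (523,-4), blue lid (529,-240) and button (547,-367.5). I'm closing the fingers and moving high toward a point above tan.

>>> step_arm(commands=[[[15, -15, 0], 0, 0], [[30, -28, 0], 0, 0], [[31, -29, 0], 0, 0], [[31, -29, 0], 0, 0], [[31, -29, 0], 0, 0], [[31, -29, 0], 0, 0], [[31, -29, 0], 0, 0], [[31, -29, 0], 0, 0], [[31, -29, 0], 0, 0], [[31, -29, 0], 0, 0], [[31, -29, 0], 0, 0], [[31, -29, 0], 0, 0], [[31, -29, 0], 0, 0], [[31, -29, 0], 0, 0], [[31, -29, 0], 0, 0], [[15, -15, 0], 0, 0]])

```text
clock: 2.1
eef_pos: [501.5, -13.9, 403.3]
tcp_rot: [-3.132, 0.0, 0.297]
contact_force: [-0.2, 0.4, -0.4]
opening: 0.003
```

```bash
cat >> h.py <<'E'
from scipy.spatial.transform import Rotation as Ro
def todo(x,y,ztip):
    s=sense();R=Ro.from_euler("xyz",s["tcp_rot"]).as_matrix()
    tip=s["eef_pos"]+173*R[:,2]
    print("t",s["clock"],"tip",tip.round(1),"rot",s["tcp_rot"].round(4),"F",s["contact_force"].round(1),"open",round(s["opening"],3),"move",(R.T@(np.array([x,y,ztip])-tip)).round(1))
E
python3 -c "
from h import *
todo(523,-4,40)"
```

```text
t 2.1 tip [501.  -12.4 230.3] rot [-3.1324  0.      0.297 ] F [-0.2  0.4 -0.4] open 0.003 move [2.350e+01 1.000e-01 1.903e+02]
```

>>> step_arm(commands=[[[12, 0, 0], 0, 0], [[12, 0, 0], 0, 0], [[0, 0, 25], 0, 0], [[0, 0, 30], 0, 0], [[0, 0, 30], 0, 0], [[0, 0, 30], 0, 0], [[0, 0, 20], 0, 0], [[0, 0, 0], 0, 0]])

```text
clock: 3.1
eef_pos: [526.0, -7.9, 264.6]
tcp_rot: [-3.133, -0.001, 0.294]
contact_force: [-0.2, -0.1, 0.8]
opening: 0.001
```

```bash
python3 -c "
from h import *
todo(523,-4,40)
a=grab_frame('top');b=grab_frame('scene')
c=cv2.resize(a[150:260,170:330],None,fx=3,fy=3,interpolation=2);d=cv2.resize(b[150:260,180:285],None,fx=3,fy=3,interpolation=2)
cv2.imwrite('pics/c2.png',np.hstack([c,d]))"
```

```text
t 3.1 tip [525.7  -6.4  91.6] rot [-3.1333e+00 -8.0000e-04  2.9410e-01] F [-0.2 -0.1  0.8] open 0.001 move [-2.  -2.7 51.7]
```

View pics/c2.png

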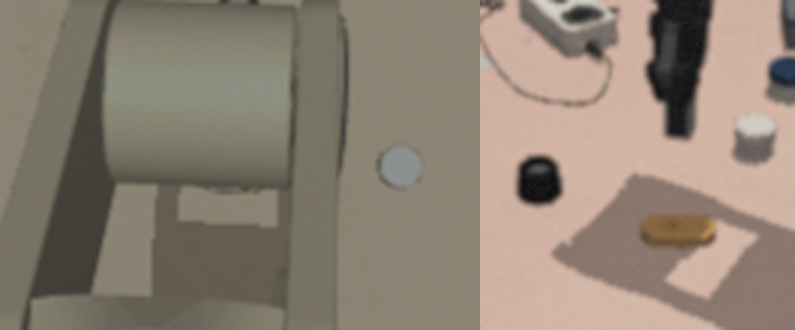

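The scene crop shows the closed tips straight above the tan piece (both at crop column ~678). The top view is blocked by the arm there. I'm going down to 3 cm above it.

>>> step_arm(commands=[[[-2, -2, 15], 0, 0], [[0, -1, 15], 0, 0], [[0, 0, 12], 0, 0], [[0, 0, 6], 0, 0], [[0, 0, 0], 0, 0]])

```text
clock: 3.82
eef_pos: [524.6, -5.0, 216.6]
tcp_rot: [-3.135, -0.006, 0.294]
contact_force: [0.2, 0.5, 0.2]
opening: -0.002
```

```bash
python3 -c "
from h import *
todo(523,-4,40)
b=grab_frame('scene')
cv2.imwrite('pics/c3.png',cv2.resize(b[150:260,180:285],None,fx=4,fy=4,interpolation=2))"
```

```text
t 3.825 tip [525.3  -3.6  43.6] rot [-3.1351 -0.0063  0.2942] F [0.2 0.5 0.2] open -0.002 move [-2.4 -0.3  3.6]
```

View pics/c3.png

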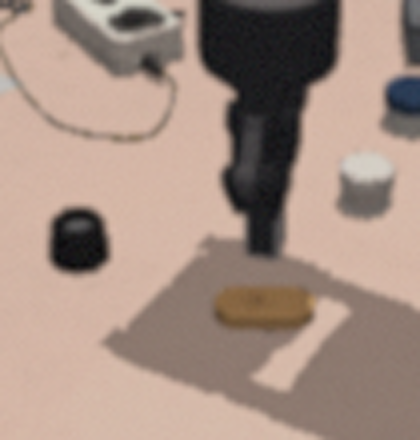

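The tips are centred over tan and clear of it (crop ~(264,252), with the piece at (264,306)). I'll make a small trim, then hold.

>>> step_arm(commands=[[[-2, 0, 3], 0, 0], [[0, 0, 0], 0, 0]])

```text
clock: 4.12
eef_pos: [523.0, -5.6, 214.1]
tcp_rot: [-3.135, -0.008, 0.294]
contact_force: [-0.6, 0.0, -0.2]
opening: -0.003
```

>>> step_arm(commands=[[[0, 0, 0], 0, 0], [[0, 0, 0], 0, 0], [[0, 0, 0], 0, 0], [[0, 0, 0], 0, 0], [[0, 0, 0], 0, 0], [[0, 0, 0], 0, 0], [[0, 0, 0], 0, 0], [[0, 0, 0], 0, 0], [[0, 0, 0], 0, 0], [[0, 0, 0], 0, 0]])

```text
clock: 5.38
eef_pos: [523.2, -5.6, 214.7]
tcp_rot: [-3.136, -0.009, 0.294]
contact_force: [-0.7, -0.1, 1.2]
opening: 0.003
```

```bash
python3 -c "
from h import *
todo(523,-4,40);print(plane('scene',(246,213),40))"
```

```text
t 5.375 tip [524.4  -4.2  41.7] rot [-3.1358 -0.0086  0.2941] F [-0.7 -0.1  1.2] open 0.003 move [-1.3 -0.6  1.7]
[526.03100996  -8.04250571  40.        ]
```

Steady. I'll hold for 1.75 s more, about 3 s in all, then rise.

>>> step_arm(commands=[[[0, 0, 0], 0, 0], [[0, 0, 0], 0, 0], [[0, 0, 0], 0, 0], [[0, 0, 0], 0, 0], [[0, 0, 0], 0, 0], [[0, 0, 0], 0, 0], [[0, 0, 0], 0, 0], [[0, 0, 0], 0, 0], [[0, 0, 0], 0, 0], [[0, 0, 0], 0, 0], [[0, 0, 0], 0, 0], [[0, 0, 0], 0, 0], [[0, 0, 0], 0, 0], [[0, 0, 0], 0, 0]])

```text
clock: 7.12
eef_pos: [523.2, -5.6, 214.7]
tcp_rot: [-3.136, -0.009, 0.294]
contact_force: [-0.1, 0.4, -0.0]
opening: 0.001
```

>>> step_arm(commands=[[[0, 0, -15], 0, 0], [[0, 0, -30], 0, 0], [[0, 0, -35], 0, 0], [[0, 0, -35], 0, 0], [[0, 0, -35], 0, 0], [[0, 0, -20], 0, 0]])

```text
clock: 7.88
eef_pos: [521.2, -7.0, 393.7]
tcp_rot: [-3.136, -0.008, 0.294]
contact_force: [0.0, -0.5, -0.2]
opening: -0.002
```

```bash
python3 -c "
from h import *
todo(529,-240,200)"
```

```text
t 7.875 tip [522.3  -5.6 220.7] rot [-3.1358 -0.0082  0.2941] F [ 0.  -0.5 -0.2] open -0.002 move [-61.7 226.4  18.9]
```

>>> step_arm(commands=[[[-4, 15, 0], 0, 0], [[-8, 30, 0], 0, 0], [[-9, 32, 0], 0, 0], [[-9, 32, 0], 0, 0], [[-9, 32, 0], 0, 0], [[-9, 32, 0], 0, 0], [[-8, 30, 0], 0, 0], [[-6, 22, 0], 0, 0], [[0, 0, 0], 0, 0]])

```text
clock: 9.0
eef_pos: [523.0, -253.9, 388.6]
tcp_rot: [-3.134, -0.005, 0.294]
contact_force: [0.4, 0.5, -0.3]
opening: -0.003
```

```bash
python3 -c "
from h import *
todo(529,-240,61)"
```

```text
t 9.0 tip [ 523.4 -252.4  215.6] rot [-3.134  -0.005   0.2942] F [ 0.4  0.5 -0.3] open -0.003 move [  8.2  -9.1 154.7]
```

>>> step_arm(commands=[[[8, -9, 0], 0, 0], [[0, 0, 20], 0, 0], [[0, 0, 30], 0, 0], [[0, 0, 30], 0, 0], [[0, 0, 25], 0, 0], [[0, 0, 15], 0, 0], [[0, 0, 0], 0, 0]])

```text
clock: 9.88
eef_pos: [529.0, -233.5, 264.9]
tcp_rot: [-3.131, -0.005, 0.299]
contact_force: [0.4, -0.6, 0.8]
opening: 0.001
```

```bash
python3 -c "
from h import *
todo(529,-240,61)
b=grab_frame('scene')
cv2.imwrite('pics/c4.png',cv2.resize(b[100:220,220:340],None,fx=4,fy=4,interpolation=2))"
```

```text
t 9.875 tip [ 529.3 -231.5   91.9] rot [-3.1314 -0.005   0.2988] F [ 0.4 -0.6  0.8] open 0.001 move [-2.9  8.3 30.8]
```

View pics/c4.png

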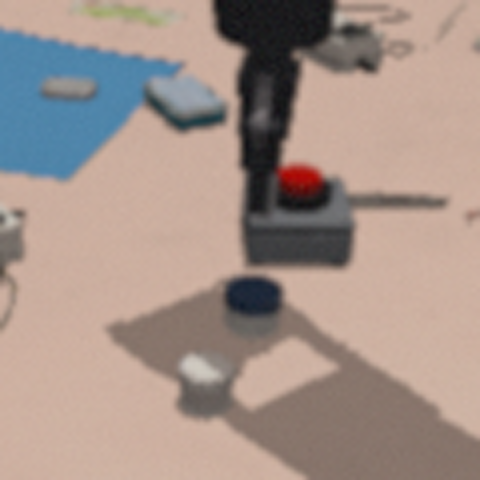

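The tips are above the lid at crop (259,213), with the lid top at about (253,293). I'm checking tip against lid in the same camera.

```bash
python3 -c "
from h import *
b=cv2.imread('pics/scene0.png');c,st=blob(b,(283,175),lambda h:(h[...,2]<110)&(h[...,0]>95)&(h[...,0]<130)&(h[...,1]>110),14);print(c,st)
print('lid',plane('scene',c,26),plane('scene',c,31)); 
for p in((284.5,153.2),(283.8,153.2),(285.2,153.2)):print('tip',plane('scene',p,91.9))
k=camera_model('scene')
for X in((529.3,-231.5,91.9),(529,-240,31),(529,-240,26)):
  v=k['R']@np.array(X)+k['t'];print(k['cx']+k['fx']*v[0]/v[2],k['cy']+k['fy']*v[1]/v[2])
"
```

```text
[282.7704918  173.14754098] [278 170  11   8  61]
lid [ 530.17828489 -237.7624296    26.        ] [ 527.19871438 -229.90138934   31.        ]
tip [ 528.05275357 -233.26575977   91.9       ]
tip [ 529.71207739 -232.33560375   91.9       ]
tip [ 526.39320318 -234.1960428    91.9       ]
283.81993374223475 153.36172573563698
283.5894610168688 171.3697695451498
283.46660212294415 172.89470650089692
```

Agreement is within about 2 mm, so I'm going on.

>>> step_arm(commands=[[[-3, 8, 0], 0, 0], [[0, 0, 12], 0, 0], [[0, 0, 12], 0, 0], [[0, 0, 6], 0, 0], [[0, 0, 0], 0, 0]])

```text
clock: 10.55
eef_pos: [529.5, -243.0, 235.6]
tcp_rot: [-3.134, -0.008, 0.298]
contact_force: [-0.5, -0.7, -0.0]
opening: 0.001
```

```bash
python3 -c "
from h import *
todo(529,-240,61)"
```

```text
t 10.55 tip [ 530.6 -241.4   62.6] rot [-3.1344 -0.0085  0.2982] F [-0.5 -0.7 -0. ] open 0.001 move [-1.1 -1.8  1.6]
```

>>> step_arm(commands=[[[-1, -1, 1], 0, 0], [[0, 0, 0], 0, 0], [[0, 0, 0], 0, 0], [[0, 0, 0], 0, 0], [[0, 0, 0], 0, 0], [[0, 0, 0], 0, 0], [[0, 0, 0], 0, 0], [[0, 0, 0], 0, 0], [[0, 0, 0], 0, 0], [[0, 0, 0], 0, 0], [[0, 0, 0], 0, 0], [[0, 0, 0], 0, 0], [[0, 0, 0], 0, 0]])

```text
clock: 12.18
eef_pos: [528.5, -242.3, 235.2]
tcp_rot: [-3.135, -0.009, 0.298]
contact_force: [-0.6, -0.3, 0.2]
opening: 0.001
```

>>> step_arm(commands=[[[0, 0, 0], 0, 0], [[0, 0, 0], 0, 0], [[0, 0, 0], 0, 0], [[0, 0, 0], 0, 0], [[0, 0, 0], 0, 0], [[0, 0, 0], 0, 0], [[0, 0, 0], 0, 0], [[0, 0, 0], 0, 0], [[0, 0, 0], 0, 0], [[0, 0, 0], 0, 0]])

```text
clock: 13.42
eef_pos: [528.6, -242.3, 235.2]
tcp_rot: [-3.135, -0.009, 0.298]
contact_force: [-0.5, -0.1, -0.3]
opening: 0.003
```

>>> step_arm(commands=[[[0, 0, -15], 0, 0], [[0, 0, -25], 0, 0], [[0, 0, -30], 0, 0], [[0, 0, -15], 0, 0], [[0, 0, 0], 0, 0]])

```text
clock: 14.05
eef_pos: [528.0, -243.2, 325.7]
tcp_rot: [-3.136, -0.01, 0.298]
contact_force: [-0.1, -0.3, 0.8]
opening: 0.001
```

```bash
python3 -c "
from h import *
todo(547,-367.5,90)"
```

```text
t 14.05 tip [ 529.5 -241.8  152.7] rot [-3.1362 -0.0104  0.2984] F [-0.1 -0.3  0.8] open 0.001 move [-20.9 125.7  61.8]
```

>>> step_arm(commands=[[[-3, 16, 0], 0, 0], [[-5, 30, 0], 0, 0], [[-5, 30, 0], 0, 0], [[-4, 25, 0], 0, 0], [[-2, 12, 0], 0, 0], [[0, 0, 0], 0, 0]])

```text
clock: 14.8
eef_pos: [542.1, -363.3, 318.3]
tcp_rot: [-3.131, -0.005, 0.299]
contact_force: [-0.6, 0.4, -0.5]
opening: 0.0
```

```bash
python3 -c "
from h import *
todo(547,-367.5,72)"
```

```text
t 14.8 tip [ 542.3 -361.2  145.3] rot [-3.1307 -0.0048  0.2986] F [-0.6  0.4 -0.5] open 0.0 move [ 2.3  8.2 73.2]
```

>>> step_arm(commands=[[[2, 8, 5], 0, 0], [[0, 0, 20], 0, 0], [[0, 0, 20], 0, 0], [[0, 0, 15], 0, 0], [[0, 0, 5], 0, 0], [[0, 0, 0], 0, 0]])

```text
clock: 15.55
eef_pos: [546.1, -367.0, 246.5]
tcp_rot: [-3.127, -0.002, 0.301]
contact_force: [0.1, -0.2, 0.4]
opening: -0.002
```

```bash
python3 -c "
from h import *
todo(547,-367.5,54)
b=grab_frame('scene')
cv2.imwrite('pics/c5.png',cv2.resize(b[90:200,240:350],None,fx=4,fy=4,interpolation=2))"
```

```text
t 15.55 tip [ 545.7 -364.5   73.5] rot [-3.1269e+00 -2.3000e-03  3.0060e-01] F [ 0.1 -0.2  0.4] open -0.002 move [ 0.3  3.5 19.4]
```

View pics/c5.png

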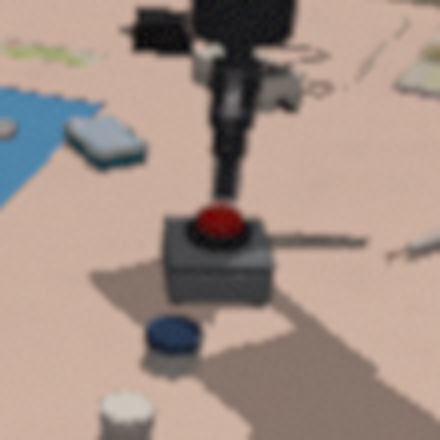

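The tips stand just over the red cap, tips at crop (225,200) and cap at (220,220). I'm pressing in small steps.

>>> step_arm(commands=[[[0, 3, 5], 0, 0], [[0, 0, 5], 0, 0], [[0, 0, 3], 0, 0], [[0, 0, 3], 0, 0]])

```text
clock: 16.1
eef_pos: [547.6, -370.5, 231.7]
tcp_rot: [-3.13, -0.004, 0.3]
contact_force: [-1.7, 1.0, 3.4]
opening: 0.001
```

>>> step_arm(commands=[[[0, 0, 2], 0, 0], [[0, 0, 2], 0, 0]])

```text
clock: 16.35
eef_pos: [547.7, -370.5, 229.1]
tcp_rot: [-3.13, -0.004, 0.301]
contact_force: [-7.1, 3.9, 24.8]
opening: -0.001
```

```bash
python3 -c "
from h import *
todo(547,-367.5,54)"
```

```text
t 16.35 tip [ 547.8 -368.4   56.1] rot [-3.1299 -0.0045  0.3007] F [-7.1  3.9 24.8] open -0.001 move [-0.5 -1.1  2.2]
```

The force rose past the 5 N spring force to 25 N with the tip at 56 mm, so the button is at its stop. I'm drawing back.

>>> step_arm(commands=[[[0, 0, 0], 0, 0], [[0, 0, -10], 0, 0], [[0, 0, -25], 0, 0], [[0, 0, -35], 0, 0], [[0, 0, -35], 0, 0], [[0, 0, -25], 0, 0], [[0, 0, 0], 0, 0], [[0, 0, 0], 0, 0]])

```text
clock: 17.35
eef_pos: [547.4, -372.0, 364.5]
tcp_rot: [-3.13, -0.005, 0.301]
contact_force: [0.3, 0.0, -0.7]
opening: 0.005
```

```bash
python3 -c "
from h import *
todo(547,-367.5,180)
b=grab_frame('scene')
cv2.imwrite('pics/f.png',b)"
```

```text
t 17.35 tip [ 547.6 -369.9  191.5] rot [-3.1303 -0.0048  0.3007] F [ 0.3  0.  -0.7] open 0.005 move [ 0.  -2.4 11.5]
```

View pics/f.png

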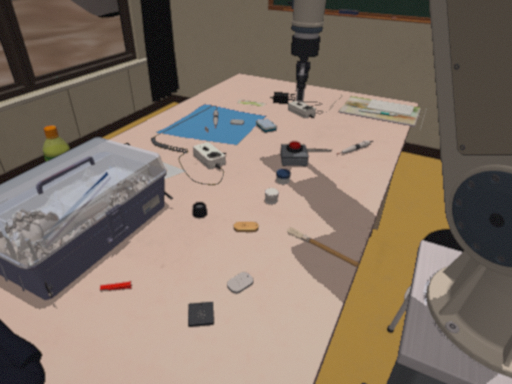

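The pieces are where they were (tan (246,226), blue pot (283,175)), the button (295,146) is back up, and the arm is clear above it.

```bash
python3 -c "
from rig import *
print(sign_off())"
```

```text
the job is handed in; nothing more can be done
None
```

The job is done in the order asked and handed in at about 17.4 s.

- **Tan piece:** with the gripper shut, I pointed straight down for about 3 s. The tips were about 32 mm above its top and within 2 mm of the middle as I measured it.
- **Blue lid:** I pointed the same way for about 2.7 s, about 31 mm above the lid's middle.
- **Red button:** I pressed it until the tips reached 56 mm, the full 6 mm of travel. The force rose to 25 N against the stop. I then drew back to about 190 mm above the bench.

**Last checks:** the contact force is back to about zero. The last picture shows the pieces, pots and loupe where they were and the button back up.

**What disagreed:**
- **Camera against arm:** at tan, the scene camera put the tips about 4 mm off in y from the arm's own reading. At the blue pot the two agreed within about 2 mm.
- **Heights from two views:** these came out low (for example, 16 mm for the blue pot's lid against 31 mm). The scene-view colour masks took in the sides of the things, so I used the stated heights.
- **Top camera:** the arm blocked its view of tan while pointing, so the final check there came from the scene camera only.

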